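# Build up the drive hub on its assembly stand

## Robot

A 7-joint arm with a two-finger parallel gripper is mounted at the origin on the work surface. World frame = base frame: x ahead of the robot, y to its left, z up, the work surface at z = 0. Lengths are in m, angles in rad, forces in N, time in s.
With the tool pointing down it reaches from about 0.4 to 0.85 m from the base axis. Payload 10.4 kg.
Tool frame: the origin (TCP) lies between the finger pads; the fingertips stand 14 mm ahead of it and the grasp point (between the pads) lies 5 mm behind it (r.finger_overhang is the z of the fingertips in the tool frame, in m); z points along the fingers, y is the line along which they close (so a half turn about z gives the same grasp; the last joint's range is limited). The gripper opens to 87 mm and grips with 3 to 60 N. Pads are 19 mm wide; open, the fingers measure 117 mm over their backs; the gripper's body (75 mm by 190 mm) begins 51 mm behind the grasp point.
Start: joints at [1.297, 0.332, -0.065, 1.46, 0.022, 1.35, -0.088], TCP at [0.155, -0.605, 0.237] pointing down, gripper open.
Joint ranges: [-2.6, 2.6], [-0.5, 2.12], [-1.47, 1.34], [0.16, 2.42], [-1.27, 4.41], [0.06, 2.06], [-2.6, 2.6]. Speed limits (rad/s): [2.22, 2.22, 2.79, 2.79, 3.14, 3.14, 3.14].

## Interface

Orientations are given as a unit quaternion [x, y, z, w].
In Python, from bench import r, optics gives the robot as it stands.
- The arm moves only by the shell command python3 -m pendant 'ROWS' [FORCE]. ROWS is JSON, a list of rows, each a list of 7 numbers: the closure, from -1 (fully open) to 1 (shut), then the shift along the tool's x, y, z scaled (see below), then the turn, a rotation vector about the tool's x, y, z scaled (see below). In form: [[grip, x, y, z, rx, ry, rz], ...]. A call has 1 to 8 rows; each row is the pose to reach, as a shift and turn from the pose commanded when the call began, along the tool's axes at that moment; what a row does not reach only later rows make up. The controller multiplies each number of a shift by 0.3 m and each number of a turn by 120 degrees. A row lasts 1/8 s, in which the tool goes at most 62.5 mm and 10.7 degrees, less where a joint would pass 70% of its speed; a pose out of reach is approached as far as the arm can. A call with a number of a shift or a turn outside -1 to 1 is refused whole. A call with a gripper value outside its range is refused whole. The fingers move at their own pace and stop on an object; FORCE is the grip in N (left out, the last holds). Time passes only in rows, so rows that repeat a pose let the fingers close. It gives the time, the measured TCP pose, the force, the opening and the grip force at its end, in the units of the state.
- r.read_state(): the state, without advancing time (a new reading comes with each control period).
- optics.camera(name): name is "side" or "top" or "wrist"; returns a dict with "pixels" (400x640x3 uint8, red, green, blue), "vfov" (degrees; the focal length in pixels is half the picture's height over the tangent of half this angle, whatever the lens; pixels are square), "cx", "cy" (the principal point, pixels), "rvec" (rotation vector, rad) and "tvec" (3), from world to camera coordinates, as OpenCV has them. Camera axes: x right, y down, z forward; pixel columns grow to the right and rows downward; lengths in m; the calibration is good to about 2 mm. A picture is of the moment at which its call begins. There is no depth.
- r.close_job(): hands the job in; it is judged then, once.
The state is a dict: "time": time; "joint_positions": joint angles; "joint_vel": joint speeds; "joint_torque": joint torques, N m; "ee_pos": TCP position; "eef_rot": TCP orientation; "ft_force": force on the tool from outside, world axes, zero at the start; "torque": the same for the moment, N m; "width": finger opening in m; "grip_force": force on a finger pad.
Only numpy, scipy, OpenCV 4.12 (cv2) and the standard library are available. Lean on these libraries where they do the work, as an engineer would, in place of code of your own. Each camera call takes 0.05 s, during which the arm holds its last target. There are 200 camera calls.

## Task

Build up the hub on the blue assembly stand from the parts lying on the bench, bottom to top in this order: the dark steel sprocket, the orange spacer ring, the brass gear, the black end cap. The sprocket and the gear go on teeth side down and must be turned so that their keyways slide over the yellow key of the hub; every part has to sit fully home, flat on the one below, and be left there. Leave the orange bin, the white jar and the screwdriver where they are.

Things in the scene. Friction and masses are not known exactly. Their poses are not given: they have to be found in the camera images.
- stand: Fixed stand: blue round base 110 mm diameter, 12 mm thick; aluminium post in its middle, 21 mm diameter, top 76 mm above the bench (last 6 mm taper to 12 mm). One yellow key up the post on the +x side: 6 mm wide, 15.5 mm out from the axis, ending 62 mm above the bench (last 4 mm slimmer). Yellow stroke on the base marks +x. Origin: centre of the underside, at bench level; z up.
- sprocket: Dark steel sprocket, 14 teeth, 0.42 kg, lying flat: toothed disc 90 mm across, 8 mm thick, below a round collar 50 mm in diameter, its top 20 mm above the underside (12 mm of collar to grip). Bore 24 mm, right through; one keyway 10 mm wide, 17.2 mm out from the axis, on the +x side, marked by yellow strokes on disc and collar. Origin: centre of the underside; z up.
- spacer: Orange plastic spacer ring, loose, lying flat: outside diameter 54 mm, hole 35 mm (passes over post and key at any yaw), 12 mm high. Origin: centre of the underside; z is its axis.
- gear: Brass gear, 18 teeth, 0.30 kg, lying flat: toothed disc 70 mm across, 8 mm thick, below a round collar 44 mm in diameter, its top 20 mm above the underside (12 mm of collar to grip). Bore 24 mm, right through; one keyway 10 mm wide, 17.2 mm out from the axis, on the +x side, marked by red strokes on disc and collar. Origin: centre of the underside; z up.
- cap: Black plastic end cap, loose, standing open side down: a round cap 44 mm in diameter, 22 mm high, closed on top (small white dot), with a blind hole 25 mm in diameter and 16 mm deep from below that goes over the post's top end at any yaw. Origin: centre of the underside; z up.
- bin: Bystander: loose orange open bin of small steel parts, 110 x 150 x 60 mm high. Origin: centre of the underside.
- jar: Bystander: loose white jar with a red cap, 60 mm diameter, 75 mm high. Origin: centre of the underside.
- screwdriver: Bystander: loose screwdriver lying at the far side of the bench along its own x axis, 200 mm long and 26 mm thick; its origin is under its middle.
Not all that is in view belongs to the job. Of the things that look like the stand, take the one that is farthest to the robot's right at the start.

How it is judged:
On the way, in this order (a step that is already met when the one before it is completed fails the run):
1. the sprocket sits on the base with its keyway over the key (z of sprocket in the frame of stand between 0.009 and 0.015 m and horizontal distance between sprocket and stand below 0.004 m and angle between sprocket's own z axis and vertical below 0.08 rad and angle between the x axis of sprocket and the x axis of stand, either way round below 0.35 rad), for 0.2 s.
2. the spacer lies on the sprocket (all of step 1 and z of spacer in the frame of stand between 0.029 and 0.035 m and horizontal distance between spacer and stand below 0.01 m and angle between spacer's own z axis and vertical below 0.08 rad), for 0.2 s.
3. the gear lies on the spacer with its keyway over the key (all of step 2 and z of gear in the frame of stand between 0.041 and 0.047 m and horizontal distance between gear and stand below 0.004 m and angle between gear's own z axis and vertical below 0.08 rad and angle between the x axis of gear and the x axis of stand, either way round below 0.35 rad), for 0.2 s.
At the end, for the whole second after the job is handed in: On the hub, undersides above the bench: sprocket 12 mm, spacer 32, gear 44, cap 64, each within 3 mm; off the axis: sprocket and gear under 4 mm, cap 5, spacer 10; keyways within 0.35 rad of the key; all flat within 0.08 rad, released, at rest (all of step 3 and linear speed of each of sprocket, spacer, gear, cap below 0.01 m/s and angular speed of each of sprocket, spacer, gear, cap below 0.1 rad/s and z of cap in the frame of stand between 0.061 and 0.067 m and horizontal distance between cap and stand below 0.005 m and angle between cap's own z axis and vertical below 0.08 rad); the robot touches nothing.
It fails at once if the bin is pushed more than 25 mm from its place or tipped (distance of bin from where it was at the start of the episode above 0.025 m or angle between bin's own z axis and vertical above 0.5 rad).
It fails at once if the jar is pushed more than 25 mm from its place or tipped (distance of jar from where it was at the start of the episode above 0.025 m or angle between jar's own z axis and vertical above 0.5 rad).
It fails at once if the screwdriver is pushed more than 25 mm from its place or tipped (distance of screwdriver from where it was at the start of the episode above 0.025 m).
It also fails if it takes over 104 s, if anything falls off the work surface, if the arm or the gripper's body presses on something with over 40 N, if the wrist force passes 120 N, or if a joint passes its speed limit or range.

## Working session

There is one attempt and no reset: what is moved stays moved. The work goes in short steps, Python scripts to look and compute and a shell command to move; the robot and the scene stay as the last step left them, time stands still between calls to the robot, and variables do not carry over. Pictures are saved under pics/ and viewed, at most 15 in all, crops included, and the job is handed in when it is done.

```bash
ls; mkdir -p pics; python3 - <<'E'
from bench import r, optics
import cv2
s=r.read_state();print({k:s[k] for k in('time','ee_pos','eef_rot','width')})
for n in('top','side'):
    c=optics.camera(n);print(n,c['vfov'],c['cx'],c['cy'],c['rvec'],c['tvec'])
    cv2.imwrite(f'pics/{n}0.png',c['pixels'][:,:,::-1])
E
```

```text
pics
{'time': 0.0, 'ee_pos': array([ 0.15499623, -0.60507956,  0.23571699]), 'eef_rot': array([ 9.92146909e-01,  1.25075849e-01, -1.46542821e-04, -7.21584704e-04]), 'width': 0.08684995741040988}
top 50.765305562566766 321.8618465983065 206.09994324950014 [ 2.13896437 -2.16012605  0.19994513] [0.05057662 0.62781025 1.03437192]
side 43.727585088797504 315.6542689186496 207.06573442220142 [ 2.18770314 -0.13208169  0.09000906] [-0.63210979  0.11975771  1.18392863]
```

View pics/top0.png

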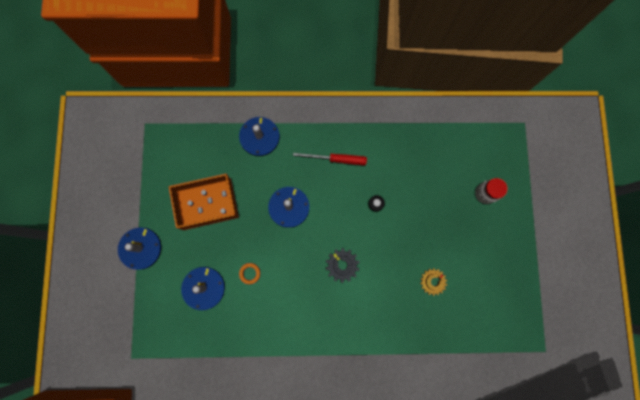

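View pics/side0.png

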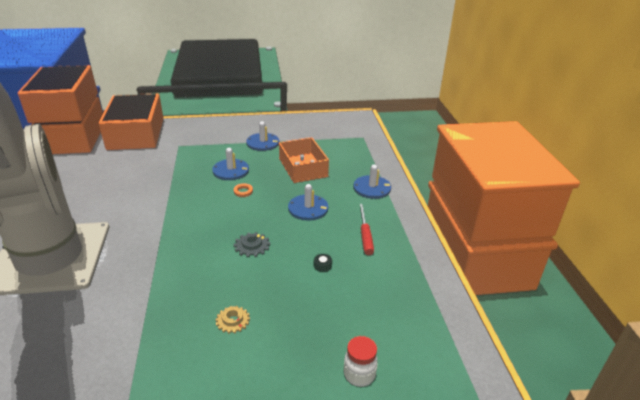

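The top view shows four blue stands. The rightmost one is at px (289,207), with its stroke up and slightly right. The sprocket is at (342,265), spacer (249,273), gear (434,282), cap (376,203), bin (203,201), jar (492,190) and screwdriver (330,158). The side view agrees.

```bash
cat > h.py <<'E'
import numpy as np, cv2
from bench import r, optics
from scipy.spatial.transform import Rotation as R
def K(c):
    f=200/np.tan(np.radians(c['vfov'])/2); return np.array([[f,0,c['cx']],[0,f,c['cy']],[0,0,1]])
def onplane(c,px,z):
    px=np.atleast_2d(np.float64(px)); Rm=R.from_rotvec(c['rvec']).as_matrix()
    d=np.c_[px,np.ones(len(px))]@np.linalg.inv(K(c)).T@Rm; o=-Rm.T@np.array(c['tvec'])
    return (o+d*((z-o[2])/d[:,2])[:,None])[:,:2]
def proj(c,p): return cv2.projectPoints(np.float64(p).reshape(-1,3),np.float64(c['rvec']),np.float64(c['tvec']),K(c),None)[0][:,0]
def rect(c,x,y,z,half=.07,s=600):
    "image resampled on the plane z, x up y left, s px square"
    m=s/(2*half); q=np.float32([[x+half,y+half],[x+half,y-half],[x-half,y-half],[x-half,y+half]])
    p=proj(c,np.c_[q,np.full(4,z)]).astype(np.float32)
    H=cv2.getPerspectiveTransform(p,np.float32([[0,0],[s,0],[s,s],[0,s]]))
    return cv2.warpPerspective(c['pixels'][:,:,::-1],H,(s,s)),m
def shift(target):
    "rows numbers for moving TCP to a world target, from current measured pose"
    st=r.read_state(); return R.from_quat(st['eef_rot']).inv().apply(np.array(target)-st['ee_pos'])/0.3
def yaw():
    return np.arctan2(*R.from_quat(r.read_state()['eef_rot']).as_matrix()[[1,0],0])
E
python3 - <<'E'
from h import *
c=optics.camera('top'); im=c['pixels'][:,:,::-1]; hsv=cv2.cvtColor(np.ascontiguousarray(im),cv2.COLOR_BGR2HSV)
def blob(name,px,z,rad,lo,hi):
    m=cv2.inRange(hsv,np.array(lo),np.array(hi)); k=np.zeros_like(m); cv2.circle(k,px,rad,255,-1); m&=k
    p=np.argwhere(m)[:,::-1]; h=cv2.convexHull(np.int32(p)); (a,b),ra=cv2.minEnclosingCircle(h)
    print(name,len(p),(a,b),ra,onplane(c,[(a,b)],z))
for i,p in enumerate([(289,207),(259,136),(203,288),(139,248)]): blob('stand%d'%i,p,.012,26,(105,120,50),(125,255,255))
blob('spacer',(249,273),.012,16,(5,120,80),(20,255,255))
blob('gear',(434,282),.006,18,(12,100,80),(30,255,255))
blob('sprocket',(342,265),.006,22,(0,0,0),(180,90,80))
blob('cap',(376,203),.022,12,(0,0,0),(180,255,60))
w=optics.camera('wrist'); print(w['vfov'],-R.from_rotvec(w['rvec']).as_matrix().T@w['tvec'],R.from_rotvec(w['rvec']).as_matrix()); print(yaw())
E
```

```text
stand0 1111 (288.3444519042969, 206.74285888671875) 19.84610366821289 [[0.63334177 0.13248538]]
stand1 1019 (258.83636474609375, 135.9628448486328) 19.479297637939453 [[0.8293734  0.21294844]]
stand2 1219 (202.72950744628906, 288.2704772949219) 21.642080307006836 [[0.42337533 0.35143932]]
stand3 1165 (139.0985870361328, 248.67605590820312) 21.71047019958496 [[0.52629237 0.51863318]]
spacer 225 (249.2142791748047, 273.21429443359375) 10.654706954956055 [[0.46011022 0.23332192]]
gear 447 (433.237548828125, 281.33258056640625) 13.214465141296387 [[ 0.43348453 -0.24617264]]
sprocket 665 (342.0, 265.0) 17.02948570251465 [[ 0.47855239 -0.0077188 ]]
cap 171 (376.0789489746094, 203.2105255126953) 8.547060012817383 [[ 0.63938906 -0.1001596 ]]
65.06154177862487 [ 0.22502747 -0.58753917  0.3857351 ] [[ 0.24895276 -0.96851341 -0.00207278]
 [-0.93405763 -0.24066072  0.26385367]
 [-0.25604465 -0.06375101 -0.96456049]]
0.25082328376701324
```

```bash
python3 -m pendant '[[-1,0.77,-0.83,0,0,0,0],[-1,0.77,-0.83,0,0,0,0],[-1,0.77,-0.83,0,0,0,0],[-1,0.77,-0.83,0,0,0,0],[-1,0.77,-0.83,0,0,0,0],[-1,0.77,-0.83,0,0,0,0],[-1,0.77,-0.83,0,0,0,0],[-1,0.77,-0.83,0,0,0,0]]' && python3 -m pendant '[[-1,0.77,-0.83,0.29,0,0,-0.51],[-1,0.77,-0.83,0.29,0,0,-0.51],[-1,0.77,-0.83,0.29,0,0,-0.51],[-1,0.77,-0.83,0.29,0,0,-0.51],[-1,0.77,-0.83,0.29,0,0,-0.51],[-1,0.77,-0.83,0.29,0,0,-0.51],[-1,0.77,-0.83,0.29,0,0,-0.51],[-1,0.77,-0.83,0.29,0,0,-0.51]]'
python3 - <<'E'
from h import *
print(yaw(),r.read_state()['joint_positions'])
c=optics.camera('wrist'); cv2.imwrite('pics/w1.png',c['pixels'][:,:,::-1])
E
```

```text
time: 1.2
ee_pos: [0.3166, -0.3076, 0.2365]
eef_rot: [0.992, 0.125, -0.0, 0.0]
ft_force: [-0.4, -0.7, 0.8]
width: 0.0871
grip_force: 0.0
time: 2.2
ee_pos: [0.479, -0.01, 0.1493]
eef_rot: [0.791, 0.611, -0.0, -0.0]
ft_force: [0.4, 0.4, 0.4]
width: 0.0868
grip_force: 0.0
1.3157850152849042 [ 0.59652902  0.14253949 -0.71019025  1.91389109  0.10302761  1.1220967
 -0.4085242 ]
```

View pics/w1.png

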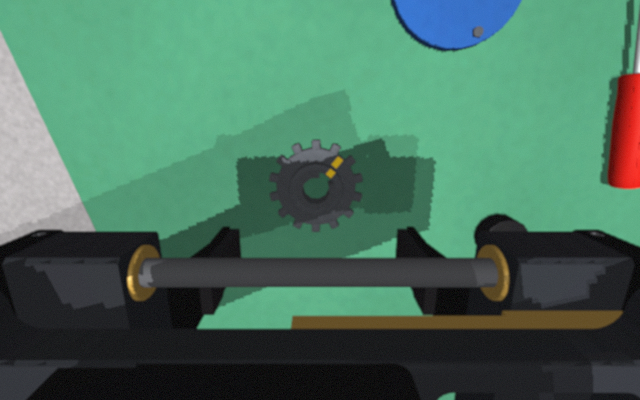

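The sprocket is centred at about px (316,186) between the open fingers. Its yellow strokes point up-right, at about (334,167).

```bash
cat >> h.py <<'E'
def hsvof(c): return cv2.cvtColor(np.ascontiguousarray(c['pixels']),cv2.COLOR_RGB2HSV)
def near(m,px,rad):
    k=np.zeros_like(m); cv2.circle(k,tuple(map(int,px)),rad,255,-1); return m&k
def circle(c,m,z):
    "centre of the biggest blob's hull, on plane z: (xy, radius)"
    q=max(cv2.findContours(m,cv2.RETR_EXTERNAL,cv2.CHAIN_APPROX_NONE)[0],key=cv2.contourArea)
    w=onplane(c,cv2.convexHull(q)[:,0],z); (a,b),ra=cv2.minEnclosingCircle(np.float32(w*1000)); return np.array([a,b])/1000,ra
def strokes(c,m,ctr,rz):
    "each blob: size, yaw about ctr and radius at each height in rz"
    n,_,st,ce=cv2.connectedComponentsWithStats(m)
    for i in range(1,n):
        if st[i,4]>5:
            print('stroke',st[i,4],ce[i].round(1),[(z,np.round(np.degrees(np.arctan2(*(d:=onplane(c,ce[i],z)[0]-ctr)[::-1])),1),np.round(np.hypot(*d)*1000,1)) for z in rz])
E
python3 - <<'E'
from h import *
c=optics.camera('wrist'); h=hsvof(c)
m=near(cv2.inRange(h,(0,0,0),(180,75,255))|cv2.inRange(h,(15,100,90),(35,255,255)),(316,186),62)
m=cv2.morphologyEx(m,cv2.MORPH_OPEN,np.ones((3,3),np.uint8)); cv2.imwrite('pics/m.png',m)
for z in(.004,.008): print(circle(c,m,z))
ctr,_=circle(c,m,.004)
strokes(c,near(cv2.inRange(h,(18,140,90),(35,255,255)),(316,186),50),ctr,(.008,.02))
st=r.read_state(); print(st['ee_pos'],proj(c,[*ctr,.004]),c['vfov'],h[150,316],h[110,360],h[175,295])
E
```

```text
(array([ 0.47710648, -0.00814918]), 45.67362976074219)
(array([ 0.4773804 , -0.00723291]), 45.054874420166016)
stroke 82 [336.7 161.6] [(0.008, np.float64(36.8), np.float64(32.1)), (0.02, np.float64(39.8), np.float64(33.1))]
stroke 59 [330.1 172.5] [(0.008, np.float64(31.9), np.float64(20.2)), (0.02, np.float64(37.0), np.float64(21.7))]
[ 0.47897641 -0.01025848  0.1496438 ] [[315.37734144 186.68558399]] 65.06154177862487 [108  22 118] [ 75 118 182] [113  17  59]
```

View pics/m.png

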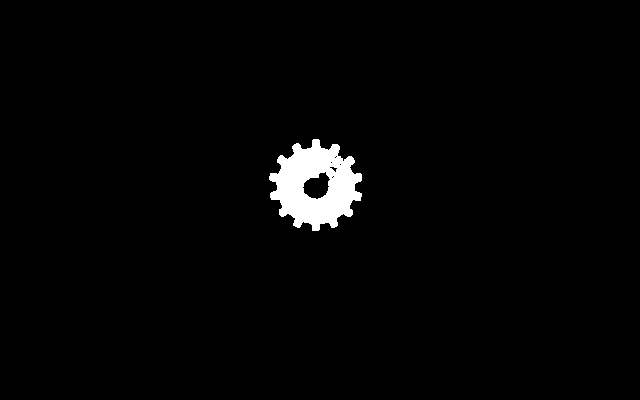

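```bash
python3 -m pendant '[[-1,0.59,0.377,0,0,0,0.495],[-1,0.59,0.377,0,0,0,0.495],[-1,0.59,0.377,0,0,0,0.495],[-1,0.59,0.377,0,0,0,0.495],[-1,0.59,0.377,0,0,0,0.495],[-1,0.59,0.377,0,0,0,0.495],[-1,0.59,0.377,0,0,0,0.495]]'
python3 - <<'E'
from h import *
print(np.degrees(yaw()),r.read_state()['joint_positions'])
c=optics.camera('wrist'); cv2.imwrite('pics/w2.png',c['pixels'][:,:,::-1])
h=hsvof(c); p=proj(c,[.633,.1325,.012])[0]; print(p)
m=near(cv2.inRange(h,(100,120,40),(125,255,255)),p,110)
q,ra=circle(c,m,.008);print(q,ra, circle(c,m,.012)) 
strokes(c,near(cv2.inRange(h,(18,140,90),(35,255,255)),p,110),q,(.012,.062))
E
```

```text
time: 3.18
ee_pos: [0.633, 0.1334, 0.1498]
eef_rot: [0.99, 0.14, 0.0, 0.001]
ft_force: [-0.5, -0.2, -0.3]
width: 0.0872
grip_force: 0.0
16.10180506543833 [ 0.13362017  0.49672444 -0.55902044  1.48206104  0.27170128  1.24037751
 -1.74910908]
[318.64660121 190.46704838]
[0.63213818 0.13293581] 55.789432525634766 (array([0.63310107, 0.13321667]), 55.023983001708984)
stroke 100 [346.4 154.1] [(0.012, np.float64(-20.5), np.float64(43.7)), (0.062, np.float64(-11.2), np.float64(46.9))]
stroke 142 [326.8 187.2] [(0.012, np.float64(-48.9), np.float64(9.2)), (0.062, np.float64(-7.2), np.float64(17.4))]
```

View pics/w2.png

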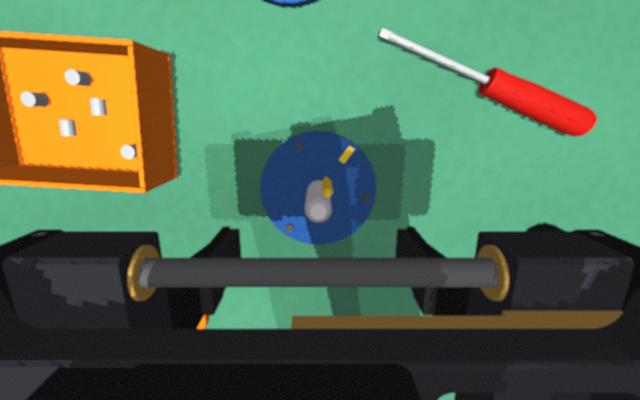

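The chosen stand's base is centred at px (318,188), with the post top at about (318,210) and the stroke at (346,154). The bin and screwdriver are clear of the gripper.

```bash
python3 - <<'E'
from h import *
c=optics.camera('wrist'); h=hsvof(c)
m=near(cv2.inRange(h,(0,0,120),(180,60,255)),(318,210),20)
print(h[210,318],h[195,316]); ys,xs=np.nonzero(m); print(len(xs),xs.min(),xs.max(),ys.min(),ys.max())
M=cv2.resize(c['pixels'][150:250,260:380,::-1],None,fx=6,fy=6,interpolation=cv2.INTER_CUBIC);cv2.imwrite('pics/post.png',M[:600])
for p in([.6316,.1328,.076],[.6316,.1328,.012]):print(proj(c,p))
E
```

```text
[155   9 164] [150   6 124]
588 306 330 190 220
[[318.23616505 212.92755975]]
[[318.15349216 191.74710908]]
```

View pics/post.png

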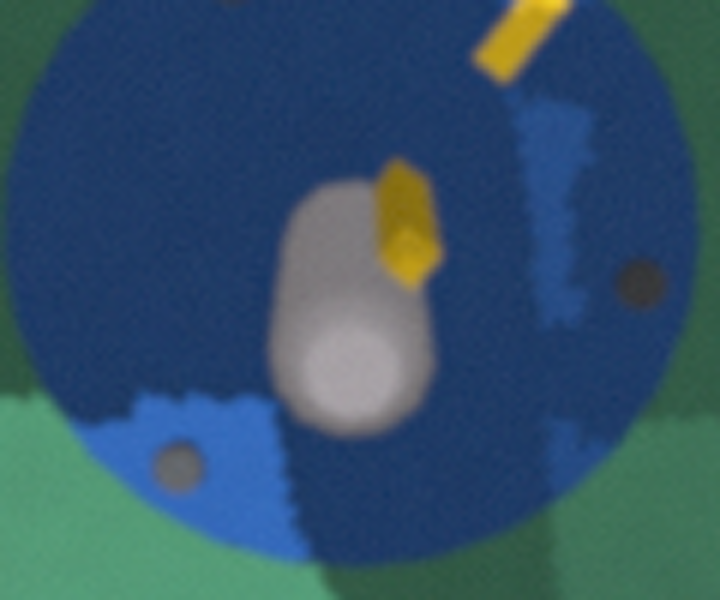

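```bash
python3 -m pendant '[[-1,-0.63,0.309,0.15,0,0,-0.494],[-1,-0.63,0.309,0.15,0,0,-0.494],[-1,-0.63,0.309,0.15,0,0,-0.494],[-1,-0.63,0.309,0.15,0,0,-0.494],[-1,-0.63,0.309,0.15,0,0,-0.494],[-1,-0.63,0.309,0.15,0,0,-0.494],[-1,-0.63,0.309,0.15,0,0,-0.494],[-1,-0.63,0.309,0.15,0,0,-0.494]]' && python3 -c "
from h import *
print(shift([.4771,-.0081,.024]),np.degrees(yaw()))"
```

```text
time: 4.28
ee_pos: [0.477, -0.0071, 0.1046]
eef_rot: [0.791, 0.611, -0.0, 0.0]
ft_force: [-0.4, 0.6, -1.0]
width: 0.0869
grip_force: 0.0
[-0.00325719  0.00102385  0.26877472] 75.35312984144049
```

```bash
python3 -m pendant '[[-1,-0.003,0.001,0.269,0,0,0],[-1,-0.003,0.001,0.269,0,0,0],[-1,-0.003,0.001,0.269,0,0,0],[1,-0.003,0.001,0.269,0,0,0],[1,-0.003,0.001,0.269,0,0,0],[1,-0.003,0.001,0.269,0,0,0],[1,-0.003,0.001,0.269,0,0,0],[1,-0.003,0.001,0.269,0,0,0]]' 40 && python3 -m pendant '[[1,0,0,0,0,0,0],[1,0,0,0,0,0,0]]'
```

```text
time: 5.28
ee_pos: [0.4773, -0.0078, 0.024]
eef_rot: [0.791, 0.612, 0.0, 0.0]
ft_force: [0.1, -1.1, 0.0]
width: 0.0489
grip_force: 40.0
time: 5.52
ee_pos: [0.4773, -0.0078, 0.024]
eef_rot: [0.791, 0.612, 0.0, 0.0]
ft_force: [0.5, -0.0, 2.6]
width: 0.0487
grip_force: 40.0
```

```bash
python3 -m pendant '[[1,0,0,-0.36,0,0,0],[1,0,0,-0.36,0,0,0],[1,0.584,0.381,-0.36,0,0,0.475],[1,0.584,0.381,-0.36,0,0,0.475],[1,0.584,0.381,-0.36,0,0,0.475],[1,0.584,0.381,-0.36,0,0,0.475],[1,0.584,0.381,-0.36,0,0,0.475],[1,0.584,0.381,-0.36,0,0,0.475]]' && python3 -m pendant '[[1,0,0,0,0,0,0],[1,0,0,0,0,0,0]]'
python3 - <<'E'
from h import *
st=r.read_state();print(st['ee_pos'],np.degrees(yaw()),st['width'],shift([.6322,.1328,st['ee_pos'][2]]))
c=optics.camera('wrist'); cv2.imwrite('pics/w3.png',c['pixels'][:,:,::-1])
E
```

```text
time: 6.52
ee_pos: [0.6309, 0.1336, 0.1302]
eef_rot: [0.987, 0.159, -0.001, -0.0]
ft_force: [0.0, -0.3, -4.2]
width: 0.0491
grip_force: 40.0
time: 6.78
ee_pos: [0.6314, 0.1329, 0.1313]
eef_rot: [0.987, 0.161, -0.0, 0.0]
ft_force: [0.2, -0.6, -5.3]
width: 0.0488
grip_force: 40.0
[0.63135929 0.13290874 0.13129365] 18.57929935099415 0.04879812610835044 [ 2.54082738e-03  1.23646337e-03 -2.60678614e-06]
```

View pics/w3.png

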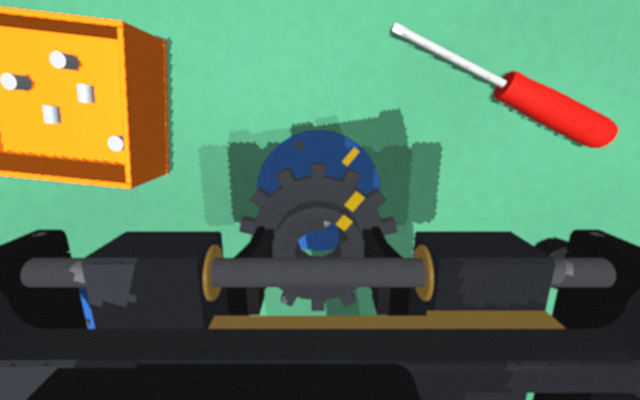

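The sprocket is held with its disc at about px (320,235). Its strokes at (354,202) and (344,222) are nearly in line with the base stroke at (350,156).

```bash
python3 - <<'E'
from h import *
from scipy.optimize import least_squares
st=r.read_state(); z0=st['ee_pos'][2]-.024
c=optics.camera('wrist'); h=hsvof(c)
n,_,s,ce=cv2.connectedComponentsWithStats(cv2.inRange(h,(18,140,90),(35,255,255)))
S=sorted([ce[i] for i in range(1,n) if s[i,4]>30 and 320<ce[i][0]<370 and 130<ce[i][1]<240],key=lambda p:p[1]); print(np.round(S,1))
a=onplane(c,S[1],z0+.008)[0]; b=onplane(c,S[2],z0+.02)[0]; print('part yaw',np.degrees(np.arctan2(*(a-b)[::-1])))
g=onplane(c,S[0],.012)[0]; print('base stroke',g,np.degrees(np.arctan2(g[1]-.1328,g[0]-.632)))
# teeth tips on the upper half: grey pixels, outermost per tooth
m=cv2.inRange(h,(0,0,0),(180,75,255)); m[235:]=0; m=near(m,(320,235),90); m[:,:235]=0; m[:,405:]=0
q=max(cv2.findContours(m,0,cv2.CHAIN_APPROX_NONE)[0],key=cv2.contourArea)
hu=cv2.convexHull(q)[:,0]; hu=hu[hu[:,1]<228]; w=onplane(c,hu,z0+.008)
f=least_squares(lambda p:np.hypot(*(w-p).T)-.045,st['ee_pos'][:2],loss='soft_l1',f_scale=.0005)
print('centre',f.x,'tcp',st['ee_pos'],np.abs(f.fun).mean(), 'in tool mm',300*shift([*f.x,st['ee_pos'][2]]))
for x in(a,b):print('stroke about tcp/centre',np.degrees(np.arctan2(*(x-st['ee_pos'][:2])[::-1])),np.degrees(np.arctan2(*(x-f.x)[::-1])))
E
```

```text
[[350.  156.6]
 [354.1 201. ]
 [343.9 222.5]]
part yaw -19.405476531972567
base stroke [0.67275807 0.11768431] -20.347986367600896
centre [0.63178091 0.13310353] tcp [0.6314343  0.13290166 0.13145074] 0.00014223841084441908 in tool mm [ 0.28285589 -0.11469514  0.15651608]
stroke about tcp/centre -20.66261742517418 -21.232142273210858
stroke about tcp/centre -21.277907381204834 -22.1366777353175
```

```bash
python3 -m pendant '[[1,0.002,0.001,0.131,0,0,0],[1,0.002,0.001,0.131,0,0,0],[1,0.002,0.001,0.131,0,0,0]]' && python3 -m pendant '[[1,0,0,0.02,0,0,0],[1,0,0,0.04,0,0,0],[1,0,0,0.04,0,0,0]]'&& python3 -m pendant '[[1,0,0,0.02,0,0,0],[1,0,0,0.04,0,0,0],[1,0,0,0.04,0,0,0]]'
```

```text
time: 7.25
ee_pos: [0.6325, 0.1331, 0.0935]
eef_rot: [0.987, 0.161, 0.0, -0.0]
ft_force: [-0.3, -0.2, -3.9]
width: 0.0489
grip_force: 40.0
time: 7.62
ee_pos: [0.632, 0.1328, 0.08]
eef_rot: [0.987, 0.16, -0.0, 0.0]
ft_force: [-0.7, -0.2, -3.6]
width: 0.0491
grip_force: 40.0
time: 8.0
ee_pos: [0.632, 0.1328, 0.0677]
eef_rot: [0.987, 0.16, -0.001, 0.0]
ft_force: [0.1, -0.3, -4.4]
width: 0.0492
grip_force: 40.0
```

```bash
python3 -m pendant '[[1,0,0,0.04,0,0,0],[1,0,0,0.08,0,0,0],[1,0,0,0.104,0,0,0],[1,0,0,0.104,0,0,0]]' && python3 -m pendant '[[-1,0,0,0,0,0,0],[-1,0,0,0,0,0,0],[-1,0,0,0,0,0,0],[-1,0,0,0,0,0,0]]' && python3 -m pendant '[[-1,0,0,-0.2,0,0,0],[-1,0,0,-0.38,0,0,0],[-1,0,0,-0.38,0,0,0]]'
python3 - <<'E'
from h import *
c=optics.camera('wrist'); cv2.imwrite('pics/w4.png',c['pixels'][100:300,180:460,::-1])
c=optics.camera('top');h=hsvof(c)
print(circle(c,near(cv2.inRange(h,(5,120,80),(20,255,255)),(249,273),16),.006))
E
```

```text
time: 8.5
ee_pos: [0.6322, 0.133, 0.0367]
eef_rot: [0.987, 0.16, -0.0, 0.0]
ft_force: [-0.0, 0.1, -3.4]
width: 0.049
grip_force: 40.0
time: 9.0
ee_pos: [0.6326, 0.133, 0.0376]
eef_rot: [0.987, 0.16, 0.0, 0.0]
ft_force: [-0.5, -0.1, -0.5]
width: 0.081
grip_force: 0.0
time: 9.38
ee_pos: [0.6348, 0.134, 0.1566]
eef_rot: [0.987, 0.16, 0.004, -0.0]
ft_force: [-0.2, 0.4, -0.9]
width: 0.0869
grip_force: 0.0
(array([0.46010602, 0.23400142]), 27.170656204223633)
```

View pics/w4.png

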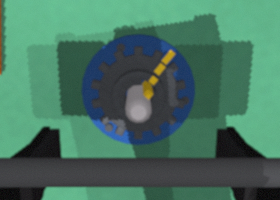

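The sprocket is seated flat on the base, its strokes in line with the key. Next is the spacer.

```bash
python3 -m pendant '[[-1,-0.437,-0.501,0,0,0,-0.471],[-1,-0.437,-0.501,0,0,0,-0.471],[-1,-0.437,-0.501,0,0,0,-0.471],[-1,-0.437,-0.501,0,0,0,-0.471],[-1,-0.437,-0.501,0,0,0,-0.471],[-1,-0.437,-0.501,0,0,0,-0.471],[-1,-0.437,-0.501,0,0,0,-0.471]]' 
python3 - <<'E'
from h import *
c=optics.camera('wrist');h=hsvof(c);p=proj(c,[.46,.234,.006])[0]
m=near(cv2.inRange(h,(5,120,60),(22,255,255)),p,60)
q,ra=circle(c,m,.006); print(q,ra,np.degrees(yaw()),shift([*q,.0165]))
E
```

```text
time: 10.35
ee_pos: [0.4598, 0.2336, 0.15]
eef_rot: [0.794, 0.608, -0.001, -0.0]
ft_force: [-1.0, 0.2, -0.1]
width: 0.087
grip_force: 0.0
[0.45823294 0.2339155 ] 28.101734161376953 74.88408146522943 [-2.68229506e-04 -5.21179893e-03  4.45971722e-01]
```

```bash
python3 -m pendant '[[-1,0,-0.005,0.2,0,0,0],[-1,0,-0.005,0.4,0,0,0],[-1,0,-0.005,0.446,0,0,0],[-1,0,-0.005,0.446,0,0,0],[1,0,-0.005,0.446,0,0,0],[1,0,-0.005,0.446,0,0,0],[1,0,-0.005,0.446,0,0,0],[1,0,-0.005,0.446,0,0,0]]' 20 && python3 -m pendant '[[1,0,0,0,0,0,0],[1,0,0,0,0,0,0]]' && python3 -c "
from h import *
print(shift([.6322,.133,.130]),np.degrees(yaw()))"
```

```text
time: 11.4
ee_pos: [0.4592, 0.2345, 0.0178]
eef_rot: [0.794, 0.608, 0.0, 0.0]
ft_force: [0.5, 0.1, 0.0]
width: 0.0552
grip_force: 0.8
time: 11.65
ee_pos: [0.4592, 0.2344, 0.0177]
eef_rot: [0.794, 0.609, 0.0, 0.0]
ft_force: [-0.5, -0.6, 4.7]
width: 0.0536
grip_force: 20.0
[-0.17693721  0.64479526 -0.37403078] 74.9633331168863
```

```bash
python3 -m pendant '[[1,0,0,-0.2,0,0,0],[1,0,0,-0.374,0,0,0],[1,-0.177,0.645,-0.374,0,0,0],[1,-0.177,0.645,-0.374,0,0,0],[1,-0.177,0.645,-0.374,0,0,0],[1,-0.177,0.645,-0.374,0,0,0],[1,-0.177,0.645,-0.374,0,0,0]]' && python3 -c "
from h import *
print(shift([.6322,.133,.052]),np.degrees(yaw()),r.read_state()['ee_pos'],r.read_state()['width'])"
```

```text
time: 12.52
ee_pos: [0.6321, 0.1329, 0.129]
eef_rot: [0.794, 0.608, -0.0, -0.001]
ft_force: [-0.8, 0.4, 0.0]
width: 0.0534
grip_force: 20.0
[0.00054349 0.00063226 0.2566447 ] 74.91611317730204 [0.63206645 0.13285043 0.12899355] 0.053366876470708716
```

```bash
python3 -m pendant '[[1,0,0,0.1,0,0,0],[1,0,0,0.18,0,0,0],[1,0,0,0.22,0,0,0],[1,0,0,0.25,0,0,0],[1,0,0,0.26,0,0,0],[1,0,0,0.26,0,0,0]]' && python3 -m pendant '[[-1,0,0,0,0,0,0],[-1,0,0,0,0,0,0],[-1,0,0,0,0,0,0],[-1,0,0,0,0,0,0]]' && python3 -m pendant '[[-1,0,0,-0.2,0,0,0],[-1,0,0,-0.34,0,0,0],[-1,0,0,-0.34,0,0,0]]'
python3 - <<'E'
from h import *
c=optics.camera('wrist'); cv2.imwrite('pics/w5.png',c['pixels'][100:300,180:460,::-1])
h=hsvof(c);p=proj(c,[.632,.133,.04])[0]
m=near(cv2.inRange(h,(5,120,60),(17,255,255)),p,60); 
for z in (.038,.044):print(circle(c,m,z))
E
```

```text
time: 13.28
ee_pos: [0.6319, 0.1333, 0.0519]
eef_rot: [0.793, 0.609, -0.0, -0.0]
ft_force: [-1.2, -0.7, -0.7]
width: 0.0536
grip_force: 20.0
time: 13.78
ee_pos: [0.6322, 0.133, 0.0518]
eef_rot: [0.794, 0.609, 0.0, 0.0]
ft_force: [0.6, 0.3, -0.0]
width: 0.0833
grip_force: 0.0
time: 14.15
ee_pos: [0.6339, 0.1339, 0.1577]
eef_rot: [0.794, 0.609, 0.003, 0.001]
ft_force: [0.2, 0.5, -0.2]
width: 0.0871
grip_force: 0.0
(array([0.63168494, 0.13212096]), 28.452478408813477)
(array([0.6321319 , 0.13370322]), 27.819583892822266)
```

View pics/w5.png

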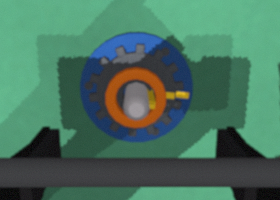

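```bash
python3 -m pendant '[[-1,-0.7,-0.155,0,0,0,0],[-1,-0.7,-0.155,0,0,0,0],[-1,-0.7,-0.155,0,0,0,0],[-1,-0.7,-0.155,0,0,0,0],[-1,-0.7,-0.155,0,0,0,0]]' && python3 -m pendant '[[-1,-0.69,-0.155,0,0,0,0.583],[-1,-0.69,-0.155,0,0,0,0.583],[-1,-0.69,-0.155,0,0,0,0.583],[-1,-0.69,-0.155,0,0,0,0.583],[-1,-0.69,-0.155,0,0,0,0.583],[-1,-0.69,-0.155,0,0,0,0.583],[-1,-0.69,-0.155,0,0,0,0.583],[-1,-0.69,-0.155,0,0,0,0.583]]'
python3 - <<'E'
from h import *
c=optics.camera('wrist');h=hsvof(c);p=proj(c,[.4335,-.2462,.004])[0];print(p)
m=near(cv2.inRange(h,(14,90,50),(35,255,255))|cv2.inRange(h,(0,120,60),(8,255,255)),p,60)
q,ra=circle(c,m,.004); print(q,ra,np.degrees(yaw()),shift([*q,.024]))
strokes(c,near(cv2.inRange(h,(0,150,60),(8,255,255))|cv2.inRange(h,(172,150,60),(180,255,255)),p,60),q,(.008,.02))
cv2.imwrite('pics/w6.png',c['pixels'][:,:,::-1])
E
```

```text
time: 14.82
ee_pos: [0.5313, -0.0605, 0.1525]
eef_rot: [0.795, 0.607, -0.001, -0.0]
ft_force: [0.9, 1.0, -0.2]
width: 0.0868
grip_force: 0.0
time: 15.82
ee_pos: [0.4347, -0.2444, 0.1531]
eef_rot: [0.999, 0.045, -0.0, -0.0]
ft_force: [-0.1, 0.3, 0.6]
width: 0.0871
grip_force: 0.0
[319.87051412 188.60368632]
[ 0.43086511 -0.24593555] 36.13056945800781 5.231153112063181 [-0.01265276  0.0037289   0.43049832]
stroke 26 [343.5 177.8] [(0.008, np.float64(-53.1), np.float64(27.1)), (0.02, np.float64(-47.6), np.float64(27.8))]
stroke 17 [337.9 184.3] [(0.008, np.float64(-61.0), np.float64(19.5)), (0.02, np.float64(-52.8), np.float64(20.1))]
```

View pics/w6.png

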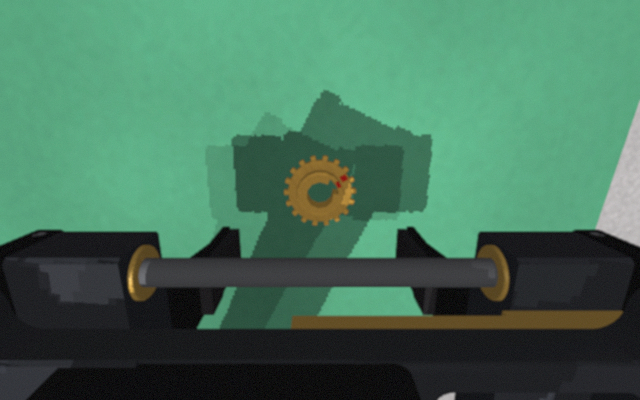

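The gear is centred at px (320,190), its red strokes to the right at about (341,181), giving a yaw near -53°.

```bash
python3 -m pendant '[[-1,-0.0127,0.0035,0.2,0,0,0],[-1,-0.0127,0.0035,0.39,0,0,0],[-1,-0.0127,0.0035,0.43,0,0,0],[-1,-0.0127,0.0035,0.43,0,0,0],[1,-0.0127,0.0035,0.43,0,0,0],[1,-0.0127,0.0035,0.43,0,0,0],[1,-0.0127,0.0035,0.43,0,0,0],[1,-0.0127,0.0035,0.43,0,0,0]]' 40 && python3 -m pendant '[[1,0,0,0,0,0,0],[1,0,0,0,0,0,0],[1,0,0,0,0,0,0]]' && python3 -c "
from h import *
print(shift([.6322,.133,.155]),np.degrees(yaw()))"
```

```text
time: 16.88
ee_pos: [0.4306, -0.2472, 0.0252]
eef_rot: [0.999, 0.044, 0.0, 0.0]
ft_force: [1.0, 0.8, -0.1]
width: 0.0552
grip_force: 0.0
time: 17.25
ee_pos: [0.4305, -0.247, 0.0248]
eef_rot: [0.999, 0.044, -0.0, -0.0]
ft_force: [-1.7, 0.9, 2.9]
width: 0.0423
grip_force: 40.0
[ 0.78042473 -1.20296148 -0.43397933] 5.009159619651644
```

```bash
python3 -m pendant '[[1,0,0,-0.2,0,0,0],[1,0,0,-0.434,0,0,0],[1,0.39,-0.6,-0.434,0,0,0],[1,0.39,-0.6,-0.434,0,0,0],[1,0.39,-0.6,-0.434,0,0,0],[1,0.39,-0.6,-0.434,0,0,0],[1,0.39,-0.6,-0.434,0,0,0]]' && python3 -m pendant '[[1,0.39,-0.603,0,0,0,-0.275],[1,0.39,-0.603,0,0,0,-0.275],[1,0.39,-0.603,0,0,0,-0.275],[1,0.39,-0.603,0,0,0,-0.275],[1,0.39,-0.603,0,0,0,-0.275],[1,0.39,-0.603,0,0,0,-0.275],[1,0.39,-0.603,0,0,0,-0.275],[1,0.39,-0.603,0,0,0,-0.275]]'
python3 - <<'E'
from h import *
st=r.read_state(); z0=st['ee_pos'][2]-.0248; print(np.degrees(yaw()),shift([.6322,.133,.155]))
c=optics.camera('wrist'); h=hsvof(c); cv2.imwrite('pics/w7.png',c['pixels'][:,:,::-1])
T=proj(c,[*st['ee_pos'][:2],z0+.008])[0];print(T)
n,_,s,ce=cv2.connectedComponentsWithStats(near(cv2.inRange(h,(0,150,60),(8,255,255))|cv2.inRange(h,(172,150,60),(180,255,255)),T,60))
S=sorted([ce[i] for i in range(1,n) if s[i,4]>12],key=lambda p:p[1]); print(np.round(S,1))
for z,p in zip((.008,.02),S):
    d=onplane(c,p,z0+z)[0]-st['ee_pos'][:2]; print(np.degrees(np.arctan2(d[1],d[0])),np.hypot(*d))
a,b=onplane(c,S[0],z0+.008)[0],onplane(c,S[1],z0+.02)[0]; print('line yaw',np.degrees(np.arctan2(*(a-b)[::-1])))
E
```

```text
time: 18.12
ee_pos: [0.5316, -0.0546, 0.1545]
eef_rot: [0.999, 0.046, -0.0, -0.001]
ft_force: [0.7, -0.8, -3.9]
width: 0.0419
grip_force: 40.0
time: 19.12
ee_pos: [0.6321, 0.1316, 0.1551]
eef_rot: [0.946, 0.325, 0.0, 0.0]
ft_force: [-0.5, 0.7, -3.2]
width: 0.0422
grip_force: 40.0
37.915856837687414 [ 0.0031009  -0.00334746  0.00034834]
[317.73943431 241.60196057]
[[358.4 217.1]
 [350.1 231.2]]
-19.041505025160717 0.027174848209044065
-18.962806214985175 0.02033542191283519
line yaw -19.275495355732293
```

View pics/w7.png

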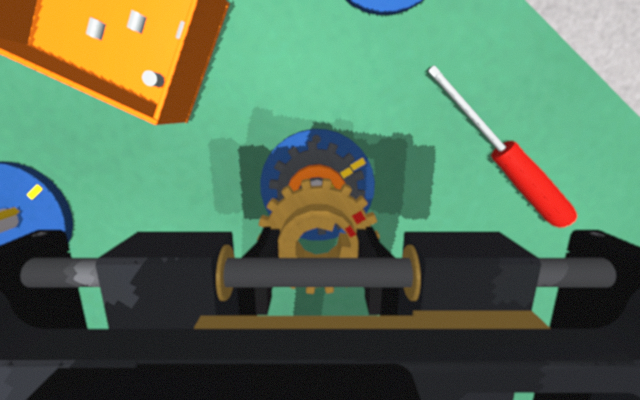

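The gear is held level, its strokes at px (358,217) and (350,231), matching the key to within about 1°.

```bash
python3 -m pendant '[[1,0.003,-0.0033,0.1,0,0,0.008],[1,0.003,-0.0033,0.18,0,0,0.008],[1,0.003,-0.0033,0.18,0,0,0.008]]' && python3 -m pendant '[[1,0,0,0.02,0,0,0],[1,0,0,0.04,0,0,0],[1,0,0,0.04,0,0,0]]'&& python3 -m pendant '[[1,0,0,0.02,0,0,0],[1,0,0,0.03,0,0,0],[1,0,0,0.03,0,0,0]]'
```

```text
time: 19.55
ee_pos: [0.631, 0.1335, 0.0993]
eef_rot: [0.948, 0.318, -0.002, -0.0]
ft_force: [0.4, -0.9, -2.9]
width: 0.0419
grip_force: 40.0
time: 19.92
ee_pos: [0.6321, 0.134, 0.0888]
eef_rot: [0.948, 0.318, -0.0, 0.0]
ft_force: [-0.2, -1.5, -2.9]
width: 0.0421
grip_force: 40.0
time: 20.3
ee_pos: [0.6321, 0.134, 0.0795]
eef_rot: [0.948, 0.318, -0.0, 0.0]
ft_force: [-0.6, -3.2, -5.1]
width: 0.0426
grip_force: 40.0
```

```bash
python3 -m pendant '[[1,-0.0016,0.0021,0,0,0,0],[1,-0.0016,0.0021,0.015,0,0,0],[1,-0.0016,0.0021,0.033,0,0,0],[1,-0.0016,0.0021,0.033,0,0,0]]' && python3 -m pendant '[[-1,0,0,0,0,0,0],[-1,0,0,0,0,0,0],[-1,0,0,0,0,0,0],[-1,0,0,0,0,0,0]]' && python3 -m pendant '[[-1,0,0,-0.2,0,0,0],[-1,0,0,-0.3,0,0,0],[-1,0,0,-0.3,0,0,0]]'
python3 - <<'E'
from h import *
st=r.read_state();c=optics.camera('wrist'); cv2.imwrite('pics/w8.png',c['pixels'][100:300,180:460,::-1])
c2=optics.camera('side');x,y=proj(c2,[.632,.133,.04])[0].astype(int);print(x,y)
cv2.imwrite('pics/s8.png',cv2.resize(c2['pixels'][y-40:y+40,x-50:x+50,::-1],None,fx=5,fy=5,interpolation=cv2.INTER_CUBIC))
h=hsvof(c);p=proj(c,[.632,.133,.05])[0]
m=near(cv2.inRange(h,(18,90,50),(30,255,255))|cv2.inRange(h,(0,120,60),(4,255,255)),p,70)
print(circle(c,m,.048),circle(c,m,.052),st['ee_pos'])
c=optics.camera('top');m=near(cv2.inRange(hsvof(c),(0,0,0),(180,255,60)),(376,203),12);print(circle(c,m,.011))
E
```

```text
time: 20.8
ee_pos: [0.6319, 0.1338, 0.0695]
eef_rot: [0.948, 0.318, -0.0, -0.0]
ft_force: [-0.1, -0.1, -2.7]
width: 0.0419
grip_force: 40.0
time: 21.3
ee_pos: [0.6323, 0.1335, 0.0703]
eef_rot: [0.948, 0.318, 0.0, 0.0]
ft_force: [0.0, -1.1, 0.8]
width: 0.0744
grip_force: 0.0
time: 21.68
ee_pos: [0.6335, 0.1342, 0.163]
eef_rot: [0.948, 0.318, 0.002, 0.0]
ft_force: [0.5, -0.9, -0.4]
width: 0.0866
grip_force: 0.0
307 196
(array([0.6407002, 0.1353756]), 43.13552474975586) (array([0.64145032, 0.13600929]), 42.484710693359375) [0.63346708 0.13415133 0.1630207 ]
(array([ 0.64186023, -0.10174141]), 23.54632568359375)
```

View pics/s8.png

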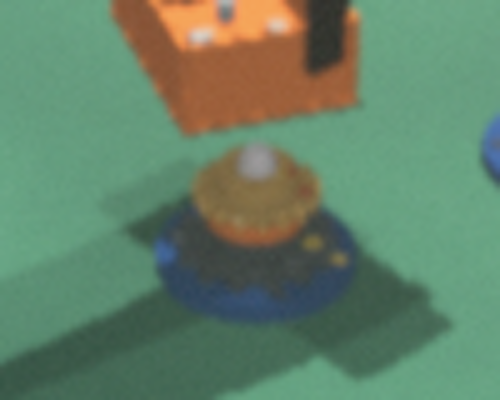

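View pics/w8.png

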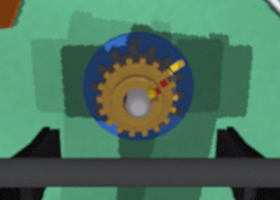

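The gear sits flat on the spacer with its strokes on the key line. Next is the cap.

```bash
python3 -m pendant '[[-1,-0.458,0.633,0.03,0,0,-0.185],[-1,-0.458,0.633,0.03,0,0,-0.185],[-1,-0.458,0.633,0.03,0,0,-0.185],[-1,-0.458,0.633,0.03,0,0,-0.185],[-1,-0.458,0.633,0.03,0,0,-0.185],[-1,-0.458,0.633,0.03,0,0,-0.185],[-1,-0.458,0.633,0.03,0,0,-0.185]]'
python3 - <<'E'
from h import *
c=optics.camera('wrist');h=hsvof(c)
for p0 in [(.6405,-.101,.022)]:
    p=proj(c,p0)[0]
m=near(cv2.inRange(h,(0,0,0),(180,255,55)),p,45); print(p,h[int(p[1])+8,int(p[0])+12],(m>0).sum())
print('hull',circle(c,m,.011))
d=near(cv2.inRange(h,(0,0,130),(180,70,255)),p,25); ys,xs=np.nonzero(d); print('dot',len(xs),onplane(c,(xs.mean(),ys.mean()),.022))
print(np.degrees(yaw()),shift([.6405,-.101,.024]))
cv2.imwrite('pics/w9.png',c['pixels'][100:300,180:460,::-1])
E
```

```text
time: 22.7
ee_pos: [0.6368, -0.0989, 0.1507]
eef_rot: [0.869, 0.495, -0.0, -0.0]
ft_force: [0.4, -0.6, 0.3]
width: 0.0869
grip_force: 0.0
[322.57663056 192.70842331] [60 10 25] 1410
hull (array([ 0.63934924, -0.10134321]), 23.783958435058594)
dot 278 [[ 0.64002866 -0.10116952]]
59.39169319672696 [0.00043005 0.01389144 0.42295919]
```

View pics/w9.png

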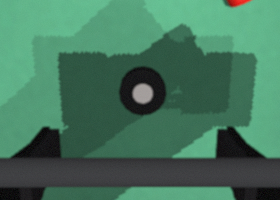

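The cap is at crop px (143,91), with its dot in the middle.

```bash
python3 -m pendant '[[-1,0,0.013,0.2,0,0,0],[-1,0,0.013,0.39,0,0,0],[-1,0,0.013,0.429,0,0,0],[-1,0,0.013,0.429,0,0,0],[1,0,0.013,0.429,0,0,0],[1,0,0.013,0.429,0,0,0],[1,0,0.013,0.429,0,0,0],[1,0,0.013,0.429,0,0,0]]' 25 && python3 -m pendant '[[1,0,0,0,0,0,0],[1,0,0,0,0,0,0],[1,0,0,0,0,0,0]]' && python3 -c "
from h import *
print(shift([.6322,.1335,.15]),np.degrees(yaw()))"
```

```text
time: 23.75
ee_pos: [0.6404, -0.1029, 0.0227]
eef_rot: [0.869, 0.494, 0.0, 0.0]
ft_force: [-0.8, 0.0, -0.6]
width: 0.0551
grip_force: 0.0
time: 24.12
ee_pos: [0.6403, -0.1029, 0.0224]
eef_rot: [0.869, 0.494, -0.0, 0.0]
ft_force: [-1.1, 0.3, 1.8]
width: 0.0433
grip_force: 25.0
[ 0.6632775  -0.42592947 -0.42537218] 59.24864082188423
```

```bash
python3 -m pendant '[[1,0,0,-0.2,0,0,0],[1,0,0,-0.425,0,0,0],[1,0.658,-0.426,-0.425,0,0,0],[1,0.658,-0.426,-0.425,0,0,0],[1,0.658,-0.426,-0.425,0,0,0],[1,0.658,-0.426,-0.425,0,0,0],[1,0.658,-0.426,-0.425,0,0,0],[1,0.658,-0.426,-0.425,0,0,0]]' && python3 -c "
from h import *
st=r.read_state();print(shift([.6315,.1322,.103]),np.degrees(yaw()))
c=optics.camera('wrist');h=hsvof(c);z=st['ee_pos'][2]-.0004
p=proj(c,[*st['ee_pos'][:2],z])[0];d=near(cv2.inRange(h,(0,0,120),(180,70,255)),p,14);ys,xs=np.nonzero(d);print('dot',p,len(xs),300*shift([*onplane(c,(xs.mean(),ys.mean()),z)[0],z]))"
```

```text
time: 25.12
ee_pos: [0.6314, 0.1315, 0.1495]
eef_rot: [0.869, 0.494, -0.0, 0.0]
ft_force: [-0.9, -0.5, -0.1]
width: 0.043
grip_force: 25.0
[ 0.00235605 -0.00112371  0.1550216 ] 59.24111197610233
dot [317.65183862 254.20405949] 402 [ 3.09774946 -1.00246165  0.3882169 ]
```

```bash
python3 -m pendant '[[1,0.001,-0.001,0.1,0,0,0],[1,0.001,-0.001,0.16,0,0,0],[1,0.001,-0.001,0.16,0,0,0]]' && python3 -m pendant '[[1,0,0,0.01,0,0,0],[1,0,0,0.02,0,0,0],[1,0,0,0.02,0,0,0]]'&& python3 -m pendant '[[1,0,0,0.01,0,0,0],[1,0,0,0.02,0,0,0],[1,0,0,0.02,0,0,0]]'
```

```text
time: 25.55
ee_pos: [0.6306, 0.1312, 0.1003]
eef_rot: [0.87, 0.494, -0.001, -0.0]
ft_force: [0.5, 0.6, 0.3]
width: 0.0431
grip_force: 25.0
time: 25.92
ee_pos: [0.6314, 0.1326, 0.0961]
eef_rot: [0.869, 0.494, 0.0, 0.0]
ft_force: [0.4, -0.1, -1.0]
width: 0.043
grip_force: 25.0
time: 26.3
ee_pos: [0.6311, 0.1325, 0.0895]
eef_rot: [0.869, 0.494, -0.0, -0.0]
ft_force: [-0.1, -1.4, 0.6]
width: 0.0436
grip_force: 25.0
```

```bash
python3 -m pendant '[[1,0,0,0.008,0,0,0],[1,0,0,0.009,0,0,0],[1,0,0,0.009,0,0,0]]' && python3 -m pendant '[[-1,0,0,0,0,0,0],[-1,0,0,0,0,0,0],[-1,0,0,0,0,0,0],[-1,0,0,0,0,0,0]]' && python3 -m pendant '[[-1,0,0,-0.15,0,0,0],[-1,0,0,-0.25,0,0,0],[-1,0,0,-0.25,0,0,0],[-1,0,0,-0.25,0,0,0]]'
python3 - <<'E'
from h import *
c=optics.camera('wrist'); a=cv2.resize(c['pixels'][110:270,220:420,::-1],(400,320))
h=hsvof(c); p=proj(c,[.632,.133,.086])[0]; d=near(cv2.inRange(h,(0,0,120),(180,70,255)),p,14);ys,xs=np.nonzero(d);print(p,len(xs),onplane(c,(xs.mean(),ys.mean()),.086))
c=optics.camera('side'); b=cv2.resize(c['pixels'][156:220,267:347,::-1],(400,320),interpolation=cv2.INTER_CUBIC)
cv2.imwrite('pics/end.png',np.hstack([a,b]))
E
```

```text
time: 26.68
ee_pos: [0.6313, 0.1326, 0.0871]
eef_rot: [0.869, 0.494, -0.0, 0.0]
ft_force: [-0.5, -0.5, -0.7]
width: 0.0433
grip_force: 25.0
time: 27.18
ee_pos: [0.6313, 0.1326, 0.0872]
eef_rot: [0.869, 0.494, 0.0, 0.0]
ft_force: [0.4, -0.4, -1.1]
width: 0.0752
grip_force: 0.0
time: 27.68
ee_pos: [0.631, 0.1323, 0.1615]
eef_rot: [0.869, 0.494, -0.0, 0.0]
ft_force: [-0.1, 0.9, -0.6]
width: 0.0868
grip_force: 0.0
[318.50346167 208.92057089] 435 [[0.63194879 0.13373696]]
```

View pics/end.png

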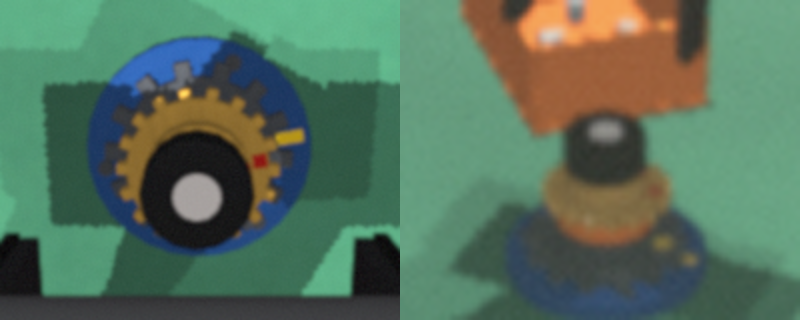

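The picture shows the full stack upright on the stand. The cap sits flat and centred on the gear, with its dot within 1 mm of the axis, and the gripper is clear.

```bash
python3 -c "
from h import *
print(r.close_job())"
```

```text
the job is handed in; nothing more can be done
None
```

The sprocket, spacer, gear and cap are stacked in order on the rightmost blue stand, the last pictures show them seated and released, and I handed the job in at about 28 s; no verdict came back.

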